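Fit the hinge pin of the towel rack

ROBOT

A 6-joint arm with a two-finger parallel gripper is mounted at the origin on the work surface. World frame = base frame: x ahead of the robot, y to its left, z up, the work surface at z = 0. Lengths are in mm, angles in rad, forces in N, time in s.
With the tool pointing down it reaches from about 350 to 775 mm from the base axis. Payload 7.3 kg.
Tool frame: the origin (TCP) lies midway between the tips of the shut fingers; the grasp point (between the pads) lies 19 mm behind it; z points along the fingers, y is the line along which they close (so a half turn about z gives the same grasp; the last joint's range is limited). The gripper opens to 92 mm and grips with 3 to 60 N. Pads are 19 mm wide; open, the fingers measure 130 mm over their backs; the gripper's body (75 mm by 190 mm) begins 47 mm behind the grasp point.
Start: joints at [1.101, 0.342, 1.524, -0, 1.275, -0.146], TCP at [167.026, 497.742, 226.741] pointing down, gripper open.
Joint ranges: [-2.53, 2.53], [-0.77, 2.02], [0.04, 2.7], [-1, 4.14], [0.28, 2.66], [-3.11, 3.11]. Speed limits (rad/s): [2.57, 2.57, 3.14, 3.14, 3.14, 3.14].

INTERFACE

Orientations are given as [roll, pitch, yaw] about the fixed x, y, z axes, in that order (R = Rz(yaw) Ry(pitch) Rx(roll)).
In Python, from plant import bot gives the robot as it stands.
- The arm moves only by the tool jog_arm, never from a script. Its arguments are lists of equal length, an entry for each row: "dp": the shift along the tool's x, y, z in m, a list of three; "twist": the turn about the tool's z in degrees. A call has 1 to 10 rows; each row shifts and turns the commanded pose from where the row before left it, along the tool's axes as they then stand; what a row does not reach is not made up. A row lasts 1/8 s, in which the tool goes at most 62.5 mm and 10.7 degrees, less where a joint would pass 70% of its speed; a pose out of reach is approached as far as the arm can. A call is refused whole if a number of a shift passes 0.0625 or a number of a turn 10.7, either way. A call with a gripper value outside its range is refused whole. "jaw" is the finger opening in m, from 0 to 0.0918, set as the call begins (left out, the last holds). The fingers move at their own pace and stop on an object; the grip force is fixed at half the most. Time passes only in rows, so rows that do not move let the fingers close. It gives the time, the measured TCP pose, the force, the opening and the grip force at its end, in the units of the state.
- bot.get_obs(): the state, without advancing time (a new reading comes with each control period).
- bot.capture(name): name is "scene" or "top"; returns the picture (400x640x3 uint8, blue, green, red); there is no depth.
- bot.camera_params(name): a dict with "fx", "fy", "cx", "cy" (pixels), "R" (3x3) and "t" (3): a world point X has camera coordinates R X + t. Camera axes: x right, y down, z forward; pixel columns grow to the right and rows downward; lengths in mm; the calibration is good to about 2 mm. A picture is of the moment at which its call begins. camera_params takes no time and is no camera call.
- bot.close_job(): hands the job in; it is judged then, once.
Trained networks look in the newest picture that a camera, given by its name, has taken for a name from the list of things; names that differ only in an ending like _2 or _b are one class to them, and where a whole thing is asked for, a point or a joint stands for the part that bears it (a point fixed in the world has none). Each returns a list of dicts, best first, with "confidence" (0 to 1); they miss things now and then, are a little off and sometimes report something else, mostly with a low value. They report only what shows in the picture. A call takes as long as a camera call. They do not tell look-alikes from the thing itself.
- bot.find_in(camera, label): "bbox" ([centre column, centre row, width, height] in pixels, round what is visible of it).
- bot.masks_of(camera, label): "pixels" (400x640 bool, what is visible of it) and "bbox" ([centre column, centre row, width, height] in pixels, round what is visible of it).
The state is a dict: "time": time; "joint_positions": joint angles; "dq": joint speeds; "tau": joint torques, N m; "tool_pos": TCP position; "tcp_rot": TCP orientation; "contact_force": force on the tool from outside, world axes, zero at the start; "moment": the same for the moment, N m; "grip_width": finger opening in mm; "finger_force": force on a finger pad.
Only numpy, scipy, OpenCV 4.12 (cv2) and the standard library are available. Lean on these libraries where they do the work, as an engineer would, in place of code of your own. Each camera call takes 0.05 s, during which the arm holds its last target. There are 200 camera calls.

TASK

Take the hinge pin out of the black holder and thread it down through all three eyes of the towel rack (top eye, swing arm, bottom eye) until its brass collar lies flat on the top eye; bring it down with its tab on the open side of the red keeper, then turn it counter-clockwise seen from above until the tab is right under the keeper, and let go. Work by feel and gently: never press or pry on the rack hard (40 N or more), and leave the other things on the counter where they are.

Things in the scene. Friction and masses are not known exactly. Their poses are not given: they have to be found in the camera images.
- rack: Towel rack, fixed. Grey foot 170x110x12 mm; origin on the counter (z=0) under the NOMINAL vertical axis of its three eyes (holes 14.5 mm wide, no funnels); x points along the blue swing arm (to x=220 mm). Its column, centred at x=-48 mm, is clamped to the foot by hand: column, eyes and keeper stand anywhere up to 7 mm off nominal in x and in y, immovable, not turned; no pose shows it.
- top_eye (a point): Nominal centre of the top eye's upper face, 140 mm above the counter; the true hole is up to 7 mm off in x and y. Aluminium plate on the column, x -65..+25, y -25..+25 mm about the axis, 12 mm thick. The bottom eye is the same plate with its top at 52 mm.
- swing_eye (a point): Nominal centre of the upper face of the swing arm's eye, 92 mm above the counter; blue, 34x34x12 mm, between the other two. It floats up to 1 mm either way in x and y about the column's true axis, and a push of about 1 N from the pin's tip moves it over.
- keeper (a point): Nominal middle of the red keeper's roof underside, 11 mm above the top plate, at rack x=-27, y=-1 mm (true place shifts with the column). Roof x -34..-20, y -12..+10 mm, 5 mm thick; closed by a stop wall at y -12..-8, open to rack +y, where the pin's tab swings in.
- holder: Black plastic block, 70 x 70 x 125 mm, fixed. Origin: centre of its underside on the counter. A vertical hole 17 mm wide in its top; the pin hangs in it, its collar lying on the block's top.
- pin: Hinge pin, about 0.14 kg, loose, hanging upright in the holder. Origin: tip centre; z up to its head, x along its tab. Steel shaft 12 mm thick, chamfered tip (9.5 mm wide at the end, full at z=3 mm); brass collar 26 mm wide, z 120..126 mm; stem 14 mm thick. Fully home, the collar on the top eye, the origin is 20 mm above the counter. Locked, its x points to the rack's -x.
- pin_tab (a point): Outer end of the pin's brass tab, 30 mm from the pin's axis, 123 mm above its tip. The tab is 10 mm wide and 6 mm thick, level with the collar.
- tissue_box: Pink tissue box, 120 x 220 x 60 mm, bystander. Origin: centre of its underside.
- mug: White mug, 80 mm wide, 90 mm tall, bystander. Origin: centre of its underside.
- softener: Blue bottle, 60 mm wide, 150 mm tall, bystander. Origin: centre of its underside.
- coin_dish: Green coin dish, 80 mm wide, 20 mm tall, bystander. Origin: centre of its underside.
- pin_head (a point): Centre of the pin's orange square head, 162 mm above its tip: 20x20 mm, 30 mm tall, faces along the pin's x and y; grip here.
Mind the look-alikes: they are no part of the job. Of the things like the pin, leave any that is blue, purple or white; of the rest the smaller one is meant.

How it is judged:
By the outcome, as a careful person would: the job done as asked, in the order asked, and still so for the second after the job is handed in, with the robot touching nothing.
It also fails if it takes over 72 s, if anything falls off the work surface, if the arm or the gripper's body presses on something with over 40 N, if the wrist force passes 120 N, or if a joint passes its speed limit or range.

## Working session

There is one attempt and no reset: what is moved stays moved. The work goes in short steps, Python scripts to look and compute and a tool call to move; the robot and the scene stay as the last step left them, time stands still between calls to the robot, and variables do not carry over. Pictures are saved under pics/ and viewed, at most 10 in all, crops included, and the job is handed in when it is done.

Besides the shell and the picture viewer there is one more tool, called after "Request:" as name(argument=value, ...) on one line, values as JSON. jog_arm: Moves the arm, as the interface text tells. Its arguments: {"type":"object","properties":{"dp":{"type":"array"},"twist":{"type":"array"},"jaw":{"type":"number"}},"required":["dp","twist"]}

```bash
mkdir -p pics; ls
python3 - <<'E'
from plant import bot
import cv2,numpy as np
for c in("scene","top"):
    im=bot.capture(c); cv2.imwrite(f"pics/{c}0.png",im)
    p=bot.camera_params(c); print(c,{k:np.round(v,3).tolist() for k,v in p.items()})
    for l in("pin","rack","holder","pin_head","pin_tab","keeper"):
        print(l,[(np.round(d["bbox"]).tolist(),round(d["confidence"],2)) for d in bot.find_in(c,l)][:5])
o=bot.get_obs();print(o)
E
```

```text
pics
scene {'fx': 456.233, 'fy': 456.233, 'cx': 316.83, 'cy': 201.501, 'R': [[0.255, 0.967, -0.008], [0.684, -0.186, -0.705], [-0.683, 0.174, -0.709]], 't': [-141.813, -284.29, 1818.055]}
pin [([222.0, 225.0, 25.0, 57.0], 0.76), ([444.0, 190.0, 75.0, 38.0], 0.68), ([296.0, 209.0, 15.0, 40.0], 0.64), ([263.0, 214.0, 16.0, 18.0], 0.54)]
rack [([378.0, 226.0, 87.0, 75.0], 0.92)]
holder [([265.0, 234.0, 37.0, 45.0], 0.59)]
pin_head [([268.0, 185.0, 22.0, 51.0], 0.98), ([295.0, 212.0, 15.0, 46.0], 0.8), ([267.0, 265.0, 11.0, 41.0], 0.77), ([263.0, 216.0, 16.0, 19.0], 0.6), ([224.0, 225.0, 23.0, 62.0], 0.59)]
pin_tab [([265.0, 186.0, 28.0, 49.0], 0.97), ([221.0, 225.0, 24.0, 56.0], 0.84), ([375.0, 224.0, 87.0, 74.0], 0.74), ([296.0, 209.0, 14.0, 45.0], 0.72), ([263.0, 216.0, 14.0, 21.0], 0.68)]
keeper []
top {'fx': 454.801, 'fy': 454.801, 'cx': 315.795, 'cy': 199.52, 'R': [[0.016, -1.0, 0.011], [-0.995, -0.017, -0.1], [0.1, -0.009, -0.995]], 't': [-3.923, 567.121, 1434.846]}
pin [([410.0, 194.0, 22.0, 14.0], 0.73), ([374.0, 191.0, 4.0, 12.0], 0.54), ([363.0, 227.0, 20.0, 20.0], 0.51), ([37
[... 490 characters left out ...]
, 110.0], 0.56)]
{'time': 0.7, 'joint_positions': array([ 1.10098595e+00,  3.41987396e-01,  1.52408775e+00, -3.07987380e-06,
        1.27539639e+00, -1.46039945e-01]), 'dq': array([ 0.00041838, -0.00072561, -0.00042566, -0.0023546 ,  0.00134249,
       -0.00100446]), 'tau': array([ 1.67178300e-04, -4.31020689e+01, -2.44448000e+01,  7.18654948e-02,
        4.80926712e-02, -7.47702018e-06]), 'tool_pos': array([167.03666155, 497.74558429, 226.75133933]), 'tcp_rot': array([3.14147325e+00, 2.05406070e-05, 2.81782312e+00]), 'contact_force': array([ 0.07586606, -0.12460947, -1.40895653]), 'moment': array([-0.07789726,  0.05070524, -0.00736855]), 'finger_force': 0.0, 'grip_width': 91.49872338877393}
```

Run:
```python
import cv2,numpy as np
a=cv2.imread("pics/scene0.png")[130:310,190:460]; b=cv2.imread("pics/top0.png")[100:270,230:480]
cv2.imwrite("pics/a.png",cv2.resize(a,None,fx=2.96,fy=2.96,interpolation=cv2.INTER_CUBIC))
cv2.imwrite("pics/b.png",cv2.resize(b,None,fx=3.2,fy=3.2,interpolation=cv2.INTER_CUBIC))
```

```text
(no output)
```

View pics/a.png

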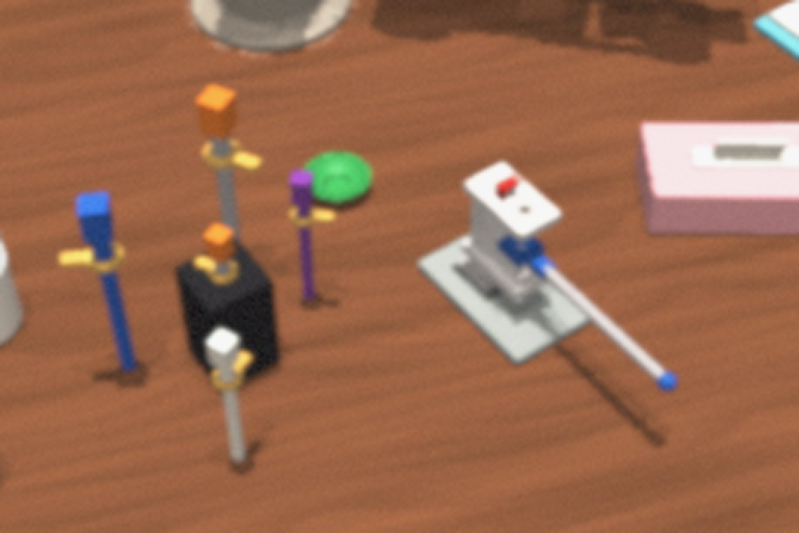

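View pics/b.png

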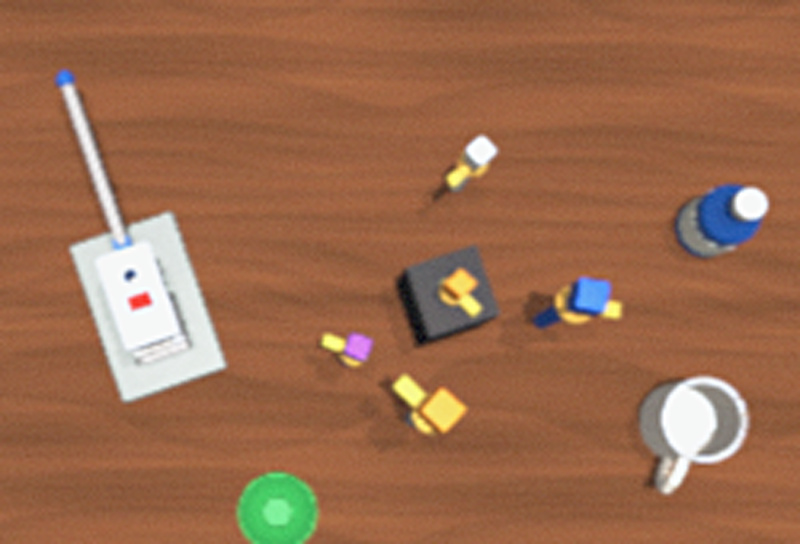

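The pin wanted is the small orange head in the black holder: scene about (264,211), top about (373,188). The look-alikes are:
- the larger orange pin: scene (262,167), top (369,228)
- blue: scene (222,203)
- purple: scene (292,190)
- white: scene (265,247)

The rack's plate, hole and red keeper show in top at about (273,185).

```bash
cat > h.py <<'E'
import cv2,numpy as np
from plant import bot
P={c:bot.camera_params(c) for c in("scene","top")}
def proj(c,X):
    p=P[c];v=np.asarray(p["R"])@np.asarray(X,float).T+np.asarray(p["t"])[:,None] if np.ndim(X)>1 else np.asarray(p["R"])@X+p["t"]
    return np.array([p["fx"]*v[0]/v[2]+p["cx"],p["fy"]*v[1]/v[2]+p["cy"]]).T
def atz(c,uv,z):
    p=P[c];R=np.asarray(p["R"]);C=-R.T@p["t"];d=R.T@np.array([(uv[0]-p["cx"])/p["fx"],(uv[1]-p["cy"])/p["fy"],1])
    return C+d*(z-C[2])/d[2]
def crop(im,x,y,w,h,s):
    c=cv2.resize(im[y:y+h,x:x+w],None,fx=s,fy=s,interpolation=cv2.INTER_CUBIC)
    for i in range(0,w,5): cv2.putText(c,str(x+i),(i*s,8),0,.3,(255,255,0),1);cv2.line(c,(i*s,8),(i*s,12),(255,255,0),1)
    for j in range(0,h,5): cv2.putText(c,str(y+j),(0,j*s+4),0,.3,(255,255,0),1)
    return c
E
python3 - <<'E'
from h import *
s=cv2.imread("pics/scene0.png");t=cv2.imread("pics/top0.png")
g=np.vstack([np.hstack([crop(t,250,160,40,30,10),crop(s,342,180,40,30,10)]),np.hstack([crop(t,354,172,40,30,10),crop(s,245,200,40,30,10)])])
cv2.imwrite("pics/c.png",g)
E
```

```text
(no output)
```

View pics/c.png

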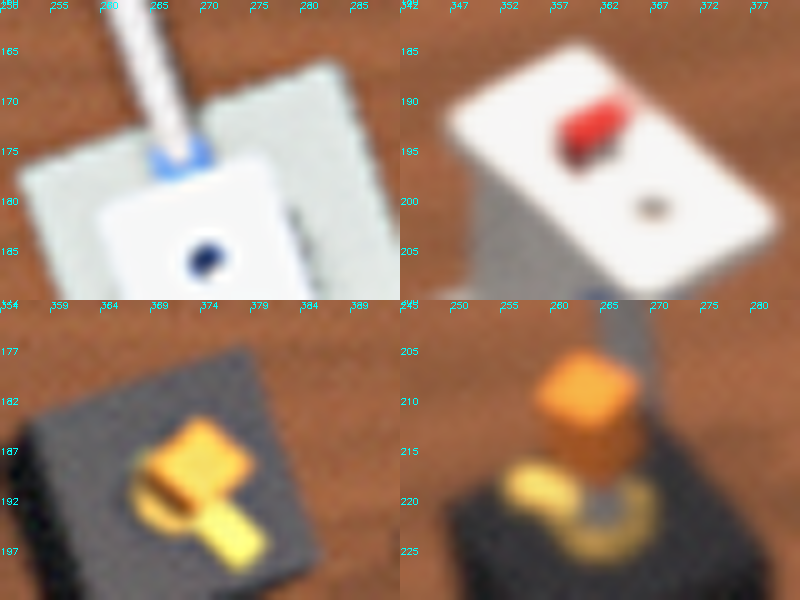

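The enlarged crops show these points:
- Hole: top (270.1,185.5), scene (366.7,200.3).
- Small orange head face: top (373.7,187.7), scene (263.2,208.3). Its tab points to lower right in the top view.
- Plate diagonal corners: scene (345.5,191.5) and (379.5,201.7).

Run:
```python
from h import *
def r(n,v): print(n,np.round(v,1))
for c,uv in(("top",(270.1,185.5)),("scene",(366.7,200.3))): r("hole "+c,atz(c,uv,139 if c=="top" else 138))
for c,uv in(("top",(373.7,187.7)),("scene",(263.2,208.3))): r("head "+c,atz(c,uv,182))
r("tabtip top",atz("top",(354+24.5-.5,172+25.8-.5),131)) 
r("tabtip scene",atz("scene",(245+11.0-.5,200+18.0-.5),131))
C=[atz("scene",u,140)[:2] for u in((359.1,183.5),(345.5,191.5),(366,209.5),(379.5,201.7))]
m=np.mean(C,0);d=(C[2]+C[3]-C[0]-C[1])/2;r("plate ctr,len",[*m,np.hypot(*d)]);y=np.arctan2(d[1],d[0]);r("yaw deg",np.degrees(y))
r("hole by plate",m+20*np.array([np.cos(y),np.sin(y)]))
a=atz("top",(230+65/3.2-.3,100+78/3.2-.3),86)[:2];b=atz("top",(270.1,185.5),139)[:2];e=a-b;r("arm yaw,len",[np.degrees(np.arctan2(e[1],e[0])),np.hypot(*e)])
f=[atz("top",(250+x/10-.5,160+q/10-.5),12)[:2] for x,q in((20,175),(330,62))];e=f[0]-f[1];r("foot y yaw-90,len",[np.degrees(np.arctan2(e[1],e[0]))-90,np.hypot(*e)])
f=[atz("top",(230+x/3.2-.3,100+q/3.2-.3),12)[:2] for x,q in((127,400),(72,246),(224,367),(172,213))];r("foot",[np.degrees(np.arctan2(*(f[1]-f[0])[::-1])),np.degrees(np.arctan2(*(f[3]-f[2])[::-1]))])
k=atz("top",(230+140/3.2-.3,100+300/3.2-.3),156);r("keeper",k)
for n,x in(("hd",(354+20.2-.5,172+16.2-.5)),):pass
```

```text
hole top [595.6 143.5 139. ]
hole scene [591.4 143.6 138. ]
head top [ 588.9 -159.6  182. ]
head scene [ 586.8 -159.7  182. ]
tabtip top [ 566.7 -179.6  131. ]
tabtip scene [ 567.3 -183.3  131. ]
plate ctr,len [574.2 135.9  94.5]
yaw deg 20.9
hole by plate [592.8 143. ]
arm yaw,len [ 20.  212.9]
foot y yaw-90,len [ 21.4 107.6]
foot [21.1 19.7]
keeper [570.  131.5 156. ]
```

Request:
jog_arm(dp=[[0,0,-0.025],[0,0,-0.025],[0,0,-0.013],[-0.0543,-0.0129,0],[-0.0543,-0.0129,0],[-0.0543,-0.0129,0],[-0.0543,-0.0129,0],[-0.0543,-0.0129,0],[-0.0543,-0.0129,0],[-0.0543,-0.0129,0]], twist=[8.5,8.5,8.5,0,0,0,0,0,0,0], jaw=0.05)

```text
time: 1.95
tool_pos: [378.2, 166.9, 290.0]
tcp_rot: [3.141, 0.0, 2.373]
contact_force: [1.3, 0.5, 0.7]
grip_width: 50.2
finger_force: 0.0
```

Request:
jog_arm(dp=[[-0.0543,-0.0129,0],[-0.0543,-0.0129,0],[-0.0543,-0.0129,0],[-0.0543,-0.0129,0],[-0.0543,-0.0129,0],[-0.0543,-0.0129,0],[-0.0543,-0.0129,0],[0,0,0.025],[0,0,0],[0,0,0]], twist=[0,0,0,0,0,0,0,0,0,0])

```text
time: 3.2
tool_pos: [587.9, -160.2, 265.7]
tcp_rot: [3.141, 0.001, 2.373]
contact_force: [-0.5, -0.2, 0.3]
grip_width: 50.1
finger_force: 0.0
```

Run:
```python
from h import *
s=bot.capture("scene");t=bot.capture("top")
o=bot.get_obs();print(o["time"],o["tool_pos"],o["tcp_rot"],o["grip_width"])
x=o["tool_pos"];print(proj("scene",x),proj("top",x))
cv2.imwrite("pics/d.png",np.hstack([crop(s,225,165,80,100,5),crop(t,340,150,80,100,5)]))
```

```text
3.3 [ 588.09808524 -160.13222598  266.2348671 ] [3.14066724e+00 2.08680558e-03 2.37362699e+00] 50.41690081897099
[260.18853418 186.4464291 ] [378.17911429 184.09021477]
```

View pics/d.png

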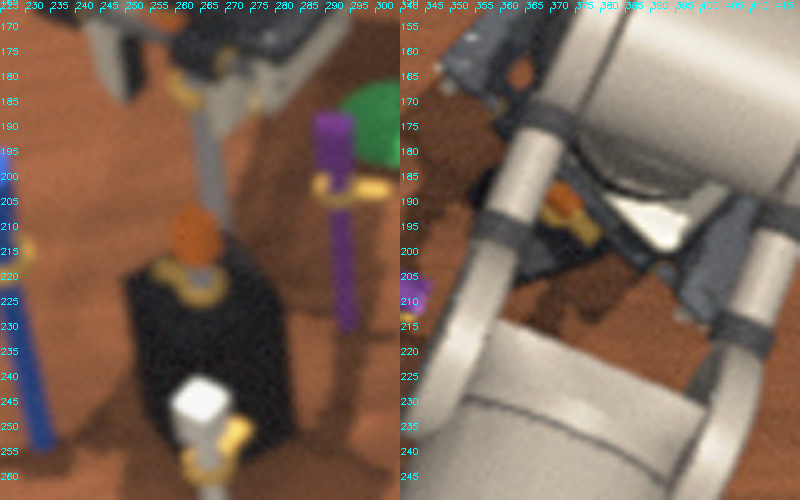

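The scene view shows the fingers straddling the small orange head: tips at about (250,185) and (269,193), head at (264,208), in line as predicted. I'll go down and grip.

Request:
jog_arm(dp=[[0,0,0.04],[0,0,0.035],[0,0,0.02],[0,0,0.012],[0,0,0.007],[0,0,0],[0,0,0]], twist=[0,0,0,0,0,0,0])

```text
time: 4.18
tool_pos: [588.3, -160.8, 151.6]
tcp_rot: [3.141, 0.001, 2.373]
contact_force: [-0.9, 0.3, -0.4]
grip_width: 49.8
finger_force: 0.0
```

Request:
jog_arm(dp=[[0,0,0],[0,0,0],[0,0,0],[0,0,0],[0,0,0],[0,0,0]], twist=[0,0,0,0,0,0], jaw=0.01)

```text
time: 4.92
tool_pos: [587.8, -160.7, 150.7]
tcp_rot: [3.142, 0.0, 2.373]
contact_force: [-1.0, 0.4, 0.1]
grip_width: 19.9
finger_force: 30.0
```

Request:
jog_arm(dp=[[0,0,-0.02],[0,0,-0.035],[0,0,-0.035],[0,0,-0.035],[0,0,-0.03],[0,0,-0.02],[0.0345,0.037,0],[0.0345,0.037,0],[0.0345,0.037,0],[0.0345,0.037,0]], twist=[0,0,0,0,0,0,0,0,0,0])

```text
time: 6.18
tool_pos: [591.3, 43.3, 325.5]
tcp_rot: [-3.142, -0.0, 2.373]
contact_force: [0.0, -0.8, -0.2]
grip_width: 19.9
finger_force: 30.0
```

Request:
jog_arm(dp=[[0.0345,0.037,0],[0.0345,0.037,0],[0,0,0],[0,0,0],[0,0,0],[0,0,0],[0,0,0],[0,0,0],[0,0,0],[0,0,0]], twist=[0,0,10.5,10.5,10.5,10.5,10.5,10.5,10.5,10.5])

```text
time: 7.42
tool_pos: [593.3, 142.9, 325.4]
tcp_rot: [-3.141, 0.0, 0.901]
contact_force: [-0.3, 0.6, -0.3]
grip_width: 19.9
finger_force: 30.0
```

Request:
jog_arm(dp=[[0,0,0],[0,0,0],[0,0,0],[0,0,0],[0,0,0]], twist=[10.5,10.5,10.5,0,0])

```text
time: 8.05
tool_pos: [593.3, 142.9, 325.6]
tcp_rot: [-3.141, 0.0, 0.36]
contact_force: [-0.6, 0.2, -1.8]
grip_width: 19.9
finger_force: 30.0
```

Run:
```python
from h import *
s=bot.capture("scene");t=bot.capture("top")
o=bot.get_obs();print(o["time"],o["tool_pos"],o["tcp_rot"],o["contact_force"],o["moment"])
x=o["tool_pos"];tip=x-[0,0,146.5];print(tip,proj("scene",tip),proj("top",tip))
cv2.imwrite("pics/e.png",np.hstack([crop(s,335,150,50,70,8),crop(t,250,155,50,70,8)]))
```

```text
8.15 [593.35239368 142.86115105 325.63180038] [-3.14144009e+00  1.32166400e-04  3.59162753e-01] [ 0.33514324  0.36945519 -1.13193093] [-0.10003705  0.12384364 -0.02190014]
[593.35239368 142.86115105 179.13180038] [367.68554266 190.69903542] [269.07292833 184.45391469]
```

View pics/e.png

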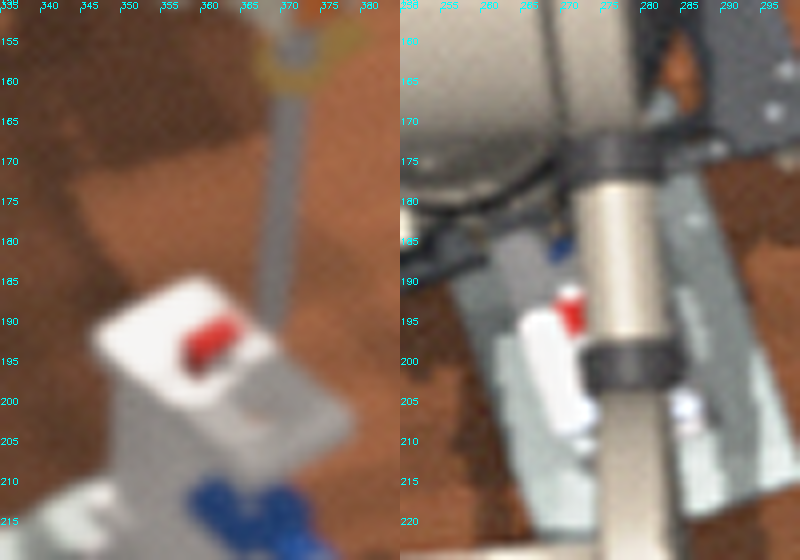

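The scene view shows the tip at about (368.5,190), the hole below it near (366.5,201), and the tab pointing to rack +y. I'll go lower and measure the offset close to the plate.

Request:
jog_arm(dp=[[0,0,0.015],[0,0,0.012],[0,0,0.004],[0,0,0],[0,0,0]], twist=[0,0,0,0,0])

```text
time: 8.78
tool_pos: [593.6, 142.9, 295.1]
tcp_rot: [3.141, -0.001, 0.357]
contact_force: [0.3, -0.2, -1.5]
grip_width: 19.8
finger_force: 30.0
```

Run:
```python
from h import *
s=bot.capture("scene");t=bot.capture("top")
o=bot.get_obs();print(o["time"],o["tool_pos"],o["tcp_rot"],o["contact_force"],o["moment"])
x=o["tool_pos"];tip=x-[0,0,146.5];print(tip)
for h in(0,6,30,60,90,115): print(h,proj("scene",tip+[0,0,h]))
cv2.imwrite("pics/s_f.png",s);cv2.imwrite("pics/f.png",np.hstack([crop(s,340,160,50,60,8),crop(s,356,184,25,30,16)]))
```

```text
8.875 [593.60561837 142.85468543 295.20627063] [ 3.14141889e+00 -1.01124266e-03  3.56901935e-01] [-0.91264315 -1.10336856 -1.08759704] [-0.10415343  0.11795654 -0.00827576]
[593.60561837 142.85468543 148.70627063]
0 [366.97220028 198.27796716]
6 [367.11630182 196.8144304 ]
30 [367.70206595 190.86524078]
60 [368.45602158 183.20784982]
90 [369.23527985 175.29347792]
115 [369.90492211 168.49239781]
```

View pics/f.png

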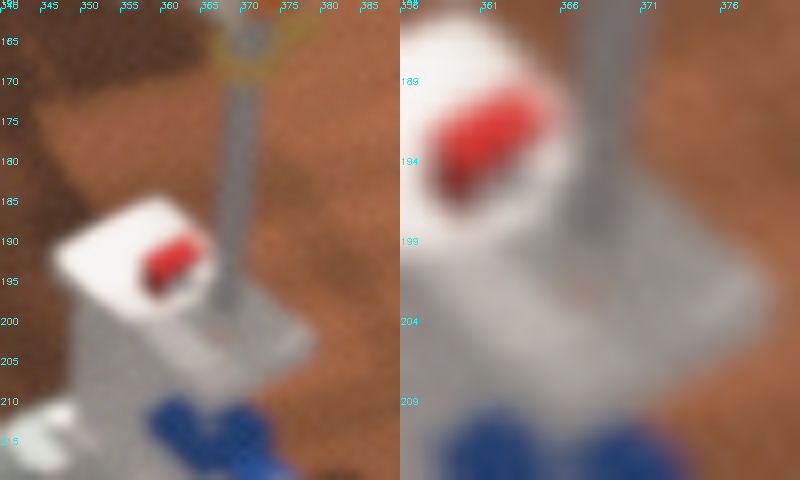

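Run:
```python
from h import *
s0=cv2.imread("pics/scene0.png").astype(float);s=cv2.imread("pics/s_f.png").astype(float);t0=cv2.imread("pics/top0.png").astype(float)
def blob(im,u,v,r):
    y,x=np.mgrid[v-r:v+r+1,u-r:u+r+1];g=im[v-r:v+r+1,u-r:u+r+1].mean(2);w=np.clip(np.percentile(g,70)-g-8,0,None);return (w*x).sum()/w.sum(),(w*y).sum()/w.sum()
hs=blob(s0,367,200,3);ht=blob(t0,270,185,4);print(hs,atz("scene",hs,140),ht,atz("top",ht,140))
tip=np.array([593.6,142.9,148.7]);hh=[];d=[]
for v in range(170,190):
    a=s[v,355:385];sat=a[:,2]-a[:,0];w=np.clip(45-sat,0,None);x=np.arange(355,385)
    c0=369;m=abs(x-c0)<=5;wl=w*m;c=(wl*x).sum()/wl.sum()
    f=lambda h:proj("scene",tip+[0,0,h]);h=np.interp(-v,[-f(h)[1] for h in range(0,121,5)],range(0,121,5))
    hh.append(h);d.append(c-f(h)[0])
print(np.round(hh),np.round(d,2))
k=np.polyfit(hh,d,1);print(k)
p=proj("scene",tip);print("tip est",atz("scene",p+[k[1],0],148.7))
```

```text
(np.float64(366.8412887828163), np.float64(200.3513467439482)) [593.53217078 143.11712673 140.        ] (np.float64(270.07767268558325), np.float64(185.50960160504445)) [595.41261158 143.49472772 140.        ]
[110. 106. 102.  98.  95.  91.  87.  84.  80.  76.  72.  68.  65.  61.
  57.  53.  49.  45.  41.  37.] [ nan 0.24 0.28 0.25 0.28 0.31 0.37 0.38 0.38 0.44 0.46 0.45 0.43 0.44
 0.45 0.4  0.46 0.42 0.37 0.37]
[nan nan]
tip est [nan nan nan]<stdin>:9: RuntimeWarning: invalid value encountered in scalar divide
```

Request:
jog_arm(dp=[[0.0005,0.0013,0],[0,0,0.003],[0,0,0.002],[0,0,0.001],[0,0,0.001],[0,0,0.001],[0,0,0]], twist=[0,0,0,0,0,0,0])

```text
time: 9.75
tool_pos: [594.3, 141.8, 286.6]
tcp_rot: [-3.141, 0.0, 0.357]
contact_force: [-0.1, -0.8, -1.7]
grip_width: 19.9
finger_force: 30.0
```

Request:
jog_arm(dp=[[0,0,0.001],[0,0,0.0005],[0,0,0.0005],[0,0,0]], twist=[0,0,0,0])

```text
time: 10.25
tool_pos: [594.3, 141.8, 284.7]
tcp_rot: [-3.142, -0.0, 0.357]
contact_force: [-0.1, -0.3, -1.3]
grip_width: 19.7
finger_force: 30.0
```

Request:
jog_arm(dp=[[0,0,0.0005],[0,0,0.0005],[0,0,0.0005],[0,0,0]], twist=[0,0,0,0])

```text
time: 10.75
tool_pos: [594.2, 141.8, 283.2]
tcp_rot: [-3.141, 0.0, 0.357]
contact_force: [-0.2, -0.2, -0.7]
grip_width: 19.6
finger_force: 30.0
```

Request:
jog_arm(dp=[[0,0,0.0005],[0,0,0.0005],[0,0,0.0005],[0,0,0]], twist=[0,0,0,0])

```text
time: 11.25
tool_pos: [594.2, 141.8, 281.6]
tcp_rot: [-3.141, 0.001, 0.357]
contact_force: [-1.1, 0.3, -1.4]
grip_width: 20.1
finger_force: 30.0
```

No contact 5 mm past the top face, so the tip is in the top eye. I'll carry on down with force checks.

Request:
jog_arm(dp=[[0,0,0.001],[0,0,0.002],[0,0,0.002],[0,0,0.002],[0,0,0.002],[0,0,0]], twist=[0,0,0,0,0,0])

```text
time: 12.0
tool_pos: [594.2, 141.8, 272.3]
tcp_rot: [-3.141, 0.001, 0.357]
contact_force: [-1.6, 0.4, -2.2]
grip_width: 19.8
finger_force: 30.0
```

Request:
jog_arm(dp=[[0,0,0.003],[0,0,0.004],[0,0,0.004],[0,0,0.004],[0,0,0.004],[0,0,0.003],[0,0,0]], twist=[0,0,0,0,0,0,0])

```text
time: 12.88
tool_pos: [594.2, 141.8, 250.2]
tcp_rot: [-3.141, 0.001, 0.357]
contact_force: [-2.4, 0.2, -3.0]
grip_width: 20.0
finger_force: 30.0
```

Request:
jog_arm(dp=[[-0.0005,-0.0002,0],[0,0,0],[0,0,0]], twist=[0,0,0])

```text
time: 13.25
tool_pos: [593.9, 141.8, 250.8]
tcp_rot: [3.142, -0.0, 0.357]
contact_force: [-0.4, 0.3, -2.0]
grip_width: 19.8
finger_force: 30.0
```

Request:
jog_arm(dp=[[-0.0005,-0.0002,0],[0,0,0],[0,0,0]], twist=[0,0,0])

```text
time: 13.62
tool_pos: [593.5, 141.8, 251.0]
tcp_rot: [3.141, -0.001, 0.357]
contact_force: [-0.1, -0.4, -0.8]
grip_width: 19.9
finger_force: 30.0
```

Request:
jog_arm(dp=[[0,0,0.003],[0,0,0.003],[0,0,0.003],[0,0,0.001],[0,0,0.001],[0,0,0.001],[0,0,0.001],[0,0,0]], twist=[0,0,0,0,0,0,0,0])

```text
time: 14.62
tool_pos: [593.2, 141.8, 237.7]
tcp_rot: [-3.142, 0.0, 0.357]
contact_force: [1.1, 0.2, -1.4]
grip_width: 19.7
finger_force: 30.0
```

Request:
jog_arm(dp=[[0,0,0.001],[0,0,0.001],[0,0,0.001],[0,0,0]], twist=[0,0,0,0])

```text
time: 15.12
tool_pos: [593.2, 141.8, 234.6]
tcp_rot: [-3.141, 0.0, 0.357]
contact_force: [0.1, 0.2, -1.1]
grip_width: 19.7
finger_force: 30.0
```

Request:
jog_arm(dp=[[0,0,0.001],[0,0,0.001],[0,0,0.0015],[0,0,0.0015],[0,0,0.0015],[0,0,0.0015],[0,0,0.001],[0,0,0]], twist=[0,0,0,0,0,0,0,0])

```text
time: 16.12
tool_pos: [593.2, 141.8, 225.6]
tcp_rot: [-3.142, 0.0, 0.357]
contact_force: [-0.8, 0.0, -1.0]
grip_width: 19.7
finger_force: 30.0
```

Request:
jog_arm(dp=[[0,0,0.002],[0,0,0.002],[0,0,0.002],[0,0,0.002],[0,0,0.002],[0,0,0.002],[0,0,0]], twist=[0,0,0,0,0,0,0])

```text
time: 17.0
tool_pos: [593.2, 141.8, 213.5]
tcp_rot: [-3.141, 0.0, 0.357]
contact_force: [0.0, 0.4, -0.3]
grip_width: 19.9
finger_force: 30.0
```

Request:
jog_arm(dp=[[0,0,0.003],[0,0,0.003],[0,0,0.003],[0,0,0.002],[0,0,0.001],[0,0,0.001],[0,0,0.001],[0,0,0]], twist=[0,0,0,0,0,0,0,0])

```text
time: 18.0
tool_pos: [593.2, 141.8, 199.7]
tcp_rot: [-3.141, -0.0, 0.357]
contact_force: [0.1, -0.5, -0.8]
grip_width: 19.7
finger_force: 30.0
```

Request:
jog_arm(dp=[[0,0,0.001],[0,0,0.001],[0,0,0.001],[0,0,0.001],[0,0,0]], twist=[0,0,0,0,0])

```text
time: 18.62
tool_pos: [593.2, 141.9, 195.6]
tcp_rot: [-3.141, 0.0, 0.357]
contact_force: [1.0, 0.1, -0.7]
grip_width: 19.7
finger_force: 30.0
```

Request:
jog_arm(dp=[[0,0,0.001],[0,0,0.002],[0,0,0.002],[0,0,0.002],[0,0,0.002],[0,0,0.002],[0,0,0.002],[0,0,0.002],[0,0,0]], twist=[0,0,0,0,0,0,0,0,0])

```text
time: 19.75
tool_pos: [593.2, 141.8, 180.5]
tcp_rot: [-3.141, 0.0, 0.357]
contact_force: [-0.6, 0.4, -1.2]
grip_width: 19.7
finger_force: 30.0
```

Request:
jog_arm(dp=[[0,0,0.002],[0,0,0.002],[0,0,0.002],[0,0,0.002],[0,0,0.001],[0,0,0.001],[0,0,0]], twist=[0,0,0,0,0,0,0])

```text
time: 20.62
tool_pos: [593.2, 141.8, 170.7]
tcp_rot: [-3.142, 0.0, 0.357]
contact_force: [-0.8, 0.3, -1.4]
grip_width: 19.7
finger_force: 30.0
```

Request:
jog_arm(dp=[[0,0,0.001],[0,0,0.001],[0,0,0.0005],[0,0,0.0005],[0,0,0.0005],[0,0,0]], twist=[0,0,0,0,0,0])

```text
time: 21.38
tool_pos: [593.2, 141.8, 167.2]
tcp_rot: [-3.142, -0.0, 0.357]
contact_force: [-1.0, 0.3, -1.2]
grip_width: 19.8
finger_force: 30.0
```

Request:
jog_arm(dp=[[0,0,0.0004],[0,0,0.0003],[0,0,0],[0,0,0]], twist=[0,0,0,0])

```text
time: 21.88
tool_pos: [593.3, 141.8, 166.5]
tcp_rot: [-3.142, -0.0, 0.357]
contact_force: [0.1, -0.4, -0.2]
grip_width: 19.8
finger_force: 30.0
```

Request:
jog_arm(dp=[[0,0,0.0003],[0,0,0],[0,0,0]], twist=[0,0,0])

```text
time: 22.25
tool_pos: [593.3, 141.8, 166.2]
tcp_rot: [-3.142, -0.0, 0.357]
contact_force: [-0.6, -0.0, -0.5]
grip_width: 19.8
finger_force: 30.0
```

Request:
jog_arm(dp=[[0,0,0.0003],[0,0,0],[0,0,0]], twist=[0,0,0])

```text
time: 22.62
tool_pos: [593.3, 141.8, 165.9]
tcp_rot: [-3.142, -0.0, 0.357]
contact_force: [-0.2, 0.5, -1.3]
grip_width: 19.9
finger_force: 30.0
```

Request:
jog_arm(dp=[[0,0,0.0003],[0,0,0.0002],[0,0,0]], twist=[0,0,0])

```text
time: 23.0
tool_pos: [593.3, 141.8, 165.7]
tcp_rot: [3.142, -0.0, 0.357]
contact_force: [-1.0, -0.4, 1.6]
grip_width: 20.0
finger_force: 30.0
```

Request:
jog_arm(dp=[[0,0,0.0003],[0,0,0.0002],[0,0,0]], twist=[0,0,0])

```text
time: 23.38
tool_pos: [593.4, 141.9, 165.6]
tcp_rot: [3.141, -0.001, 0.357]
contact_force: [-2.4, 0.0, 5.5]
grip_width: 19.7
finger_force: 30.0
```

Seated, with about 6 N of contact. I'll ease off slightly and turn counter-clockwise (negative tool twist).

Request:
jog_arm(dp=[[0,0,-0.0003],[0,0,0],[0,0,0],[0,0,0],[0,0,0],[0,0,0],[0,0,0],[0,0,0]], twist=[0,-6,-6,-6,-6,-6,0,0])

```text
time: 24.38
tool_pos: [593.6, 141.8, 165.6]
tcp_rot: [3.141, -0.001, 0.878]
contact_force: [-0.9, -0.4, 4.4]
grip_width: 19.6
finger_force: 30.0
```

Request:
jog_arm(dp=[[0,0,0],[0,0,0],[0,0,0],[0,0,0],[0,0,0],[0,0,0],[0,0,0]], twist=[-6,-6,-6,-6,-6,0,0])

```text
time: 25.25
tool_pos: [593.7, 141.9, 165.7]
tcp_rot: [3.14, -0.0, 1.402]
contact_force: [-0.6, -1.1, 5.1]
grip_width: 19.8
finger_force: 30.0
```

Request:
jog_arm(dp=[[0,0,0],[0,0,0],[0,0,0],[0,0,0],[0,0,0],[0,0,0]], twist=[-5,-5,-5,-4,0,0])

```text
time: 26.0
tool_pos: [593.8, 141.9, 165.6]
tcp_rot: [3.14, 0.0, 1.733]
contact_force: [0.4, -0.4, 5.7]
grip_width: 19.7
finger_force: 30.0
```

Request:
jog_arm(dp=[[0,0,0],[0,0,0],[0,0,0],[0,0,0],[0,0,0],[0,0,0]], twist=[-3,-3,-3,-2,0,0])

```text
time: 26.75
tool_pos: [593.8, 141.9, 165.6]
tcp_rot: [3.14, 0.0, 1.925]
contact_force: [0.2, 0.5, 4.4]
grip_width: 19.9
finger_force: 30.0
```

Run:
```python
from h import *
s=bot.capture("scene")
o=bot.get_obs();print(o["time"],o["tool_pos"],np.degrees(o["tcp_rot"]),o["contact_force"],o["moment"])
cv2.imwrite("pics/g.png",crop(s,330,160,60,55,10))
```

```text
26.8 [593.79258715 141.95024485 165.64987115] [1.79905016e+02 1.12918844e-02 1.10271690e+02] [0.66116476 0.86495048 4.99962417] [-0.05956706 -0.12476947  0.06616454]
```

View pics/g.png

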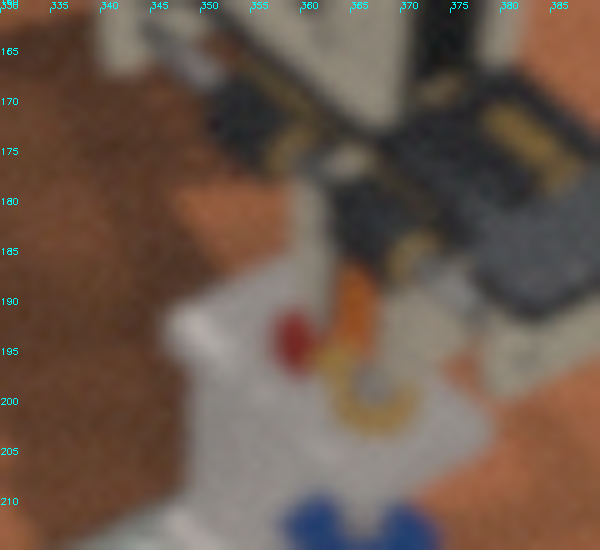

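The view shows the collar on the plate at about (367,200) and the tab running under the red keeper at about (360,195). I'll release and withdraw upward.

Request:
jog_arm(dp=[[0,0,-0.0002],[0,0,0]], twist=[0,0])

```text
time: 27.05
tool_pos: [593.7, 141.9, 165.6]
tcp_rot: [3.14, 0.0, 1.926]
contact_force: [1.4, -0.6, 4.1]
grip_width: 19.8
finger_force: 30.0
```

Request:
jog_arm(dp=[[0,0,0],[0,0,0],[0,0,0],[0,0,0],[0,0,0]], twist=[0,0,0,0,0], jaw=0.05)

```text
time: 27.68
tool_pos: [593.2, 141.8, 165.4]
tcp_rot: [-3.141, -0.0, 1.928]
contact_force: [0.2, -0.7, 0.0]
grip_width: 50.1
finger_force: 0.0
```

Request:
jog_arm(dp=[[0,0,-0.01],[0,0,-0.03],[0,0,-0.05],[0,0,-0.05],[-0.06,0,0],[-0.06,0,0],[-0.06,0,0],[0,0,0],[0,0,0]], twist=[0,0,0,0,0,0,0,0,0])

```text
time: 28.8
tool_pos: [656.0, -26.7, 305.8]
tcp_rot: [3.141, -0.0, 1.927]
contact_force: [0.9, 0.4, -0.4]
grip_width: 50.0
finger_force: 0.0
```

Run:
```python
from h import *
s=bot.capture("scene");t=bot.capture("top")
o=bot.get_obs();print(o["time"],o["tool_pos"],o["contact_force"])
a=crop(s,340,165,44,50,9);b=crop(t,250,160,44,50,9)
cv2.imwrite("pics/i.png",np.hstack([a,b]))
```

```text
28.9 [655.87299165 -25.43924682 306.05143256] [0.41652104 0.57525607 0.31162873]
```

View pics/i.png

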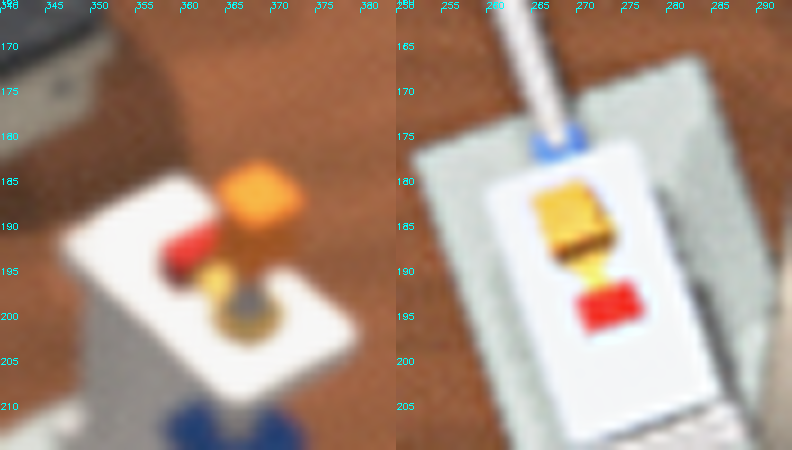

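The pin is home: the collar lies flat at scene (367,200), and the tab runs straight under the keeper at top (272,193). The arm is clear, so I'm handing in.

```bash
python3 -c "
from plant import bot
print(bot.close_job())"
```

```text
the job is handed in; nothing more can be done
None
```

The pin is through all three eyes with its collar on the top eye and its tab turned under the keeper; I let go, moved the arm clear and handed the job in at about 29 s, with readings during the insertion and turn staying around 6 N or less.

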